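Stand up the tipped bottle and take its humidity reading

ROBOT

A 6-joint arm with a two-finger parallel gripper is mounted at the origin on the work surface. World frame = base frame: x ahead of the robot, y to its left, z up, the work surface at z = 0. Lengths are in m, angles in rad, forces in N, time in s.
With the tool pointing down it reaches from about 0.3 to 0.775 m from the base axis. Payload 14.6 kg.
Tool frame: the origin (TCP) lies midway between the tips of the shut fingers; the grasp point (between the pads) lies 19 mm behind it (ctrl.tcp_to_grasp is the z of the grasp point in the tool frame, in m); z points along the fingers, y is the line along which they close (so a half turn about z gives the same grasp; the last joint's range is limited). The gripper opens to 94 mm and grips with 3 to 60 N. Pads are 16 mm wide; open, the fingers measure 119 mm over their backs; the gripper's body (75 mm by 177 mm) begins 78 mm behind the grasp point.
Start: joints at [1.242, 0.3, 1.521, -0, 1.321, -0.067], TCP at [0.142, 0.531, 0.205] pointing down, gripper open.
Joint ranges: [-3.03, 3.03], [-0.79, 2.21], [0.23, 2.52], [-1.04, 4.18], [0, 3.07], [-2.55, 2.55]. Speed limits (rad/s): [2.22, 2.22, 2.57, 3.14, 3.14, 3.14].

INTERFACE

Orientations are given as [roll, pitch, yaw] about the fixed x, y, z axes, in that order (R = Rz(yaw) Ry(pitch) Rx(roll)).
In Python, from station import monitor, camera, ctrl gives the robot as it stands.
- The arm moves only by the tool apply_moves, never from a script. Its argument "plan" is one flat list of numbers, 4 for each row, row after row: the shift along the tool's x, y, z in mm, then the turn about the tool's z in rad. In form: [dx, dy, dz, spin, dx, dy, dz, spin, ...]. A call has 1 to 20 rows; each row shifts and turns the commanded pose from where the row before left it, along the tool's axes as they then stand; what a row does not reach is not made up. A row lasts 1/10 s, in which the tool goes at most 50 mm and 8.59 degrees, less where a joint would pass 70% of its speed; a pose out of reach is approached as far as the arm can. A call is refused whole if a number of a shift passes 50 or a number of a turn 0.15, either way. A call with a gripper value outside its range is refused whole. "hand" is the gripper command: -1 is shut, 1 is fully open, values between are in proportion, set as the call begins (left out, the last holds). The fingers move at their own pace and stop on an object; "squeeze" is the grip in N (left out, the last holds). Time passes only in rows, so rows that do not move let the fingers close. It gives the time, the measured TCP pose, the force, the opening and the grip force at its end, in the units of the state.
- monitor.get_obs(): the state, without advancing time (a new reading comes with each control period).
- camera(name): name is "side" or "top"; returns a dict with "image" (384x512x3 uint8, red, green, blue), "range_z" (384x512 float32, m along the optical axis (not along the pixel's ray), 0 where there is no reading), "mtx" (3x3 intrinsics, pixels), "distortion" ([k1, k2, p1, p2, k3] as OpenCV has them; the pictures are not rectified), "rvec" (rotation vector, rad) and "tvec" (3), from world to camera coordinates, as OpenCV has them. Camera axes: x right, y down, z forward; pixel columns grow to the right and rows downward; lengths in m; the calibration is good to about 2 mm. A picture is of the moment at which its call begins.
- ctrl.hand_in(): hands the job in; it is judged then, once.
The state is a dict: "time_s": time; "qpos": joint angles; "joint_vel": joint speeds; "tau": joint torques, N m; "ee_pos": TCP position; "eef_rot": TCP orientation; "force": force on the tool from outside, world axes, zero at the start; "moment": the same for the moment, N m; "grip_width": finger opening in m; "grip_force": force on a finger pad.
Only numpy, scipy, OpenCV 4.12 (cv2) and the standard library are available. Lean on these libraries where they do the work, as an engineer would, in place of code of your own. Each camera call takes 0.05 s, during which the arm holds its last target. There are 200 camera calls.

TASK

The washed bottle without a cap has tipped over in the drying tray: stand it up again, gently, in its gap in the row, clear of its neighbours, and leave the capped bottles as they are. Then take the humidity probe out of its stand and lower its stem straight down through the open neck, without touching the glass, until the tip is half-way down inside the bottle. Finish while still holding the probe there, still, upright and centred in the neck, with nothing else carrying it.

Things in the scene. Friction and masses are not known exactly. Their poses are not given: they have to be found in the camera images.
- tray: Shallow steel drying tray, 68 x 430 mm, fixed to the bench; origin under its centre, y along the lane, x across it. Floor 3 mm thick; lips 4 mm wide round the edge, tops 8 mm above the bench; lane 60 mm wide inside. The bottle's empty place is the middle of the lane (the origin), in a gap of about 192 mm between the capped bottles on either side.
- bottle_center (a point): Centre of the open amber bottle, on its axis, 50 mm from underside and rim; z runs along the axis from foot to mouth. At the start it lies along the lane, neck towards the tray's +y, axis 28 mm above the bench. A firm pinch across the neck holds the bottle at its angle; in a light one (3 N) it swings most of the way down. Let go heel on tray, under 30 degrees off upright, it settles upright.
- bottle_neck (a point): Centre of the bead round the bottle's neck, on the bottle's axis, 82 mm from the underside (32 mm past the centre towards the mouth). The bead is a rounded ring 35 mm in diameter, 6 mm high. z as the bottle.
- bottle_mouth (a point): Centre of the bottle's open mouth, on its axis at the rim, 100 mm from the underside. Bore of the neck 22 mm in diameter from the rim down to 31 mm below it, then the inside widens to 43 mm; the inner floor lies 94 mm below the rim. z points out of the bottle.
- bottle: The open bottle, amber glass, round, about 150 g, heaviest at its bottom; origin at the centre of its underside, z along its axis to the mouth. 100 mm tall: body 50 mm in diameter up to 57 mm, shoulder up to 69 mm, then the neck, 30 mm outside, with a round bead.
- probe_grip (a point): Centre of the handle of the cordless humidity probe, a straight round stick, 175 mm long: light grey handle 24 mm in diameter, 80 mm long (40 mm above and below this point); below it a steel stem 12 mm in diameter, 95 mm long. z runs along the axis from tip to handle; at the start the probe hangs upright in its stand.
- probe_tip (a point): Tip of the probe's stem, on the axis, 135 mm below the centre of the handle.
- probe: The humidity probe, about 120 g; origin at its tip, z along its axis towards the handle.
- stand_hole (a point): Top of the hole in the white shelf of the probe stand, 112 mm above the bench: a through hole 15 mm in diameter in a shelf 60 x 60 x 12 mm. The probe's handle rests on the shelf with its stem through the hole; it lifts straight out by 95 mm.
- stand: The probe stand, fixed to the bench: steel foot 90 x 80 x 8 mm, upright sheet 60 mm wide on its +x side up to the shelf; origin on the bench under the hole. It stands to the left or to the right of the tray.
- capped0_center (a point): Centre (53 mm up) of a capped amber bottle standing in the tray, 50 mm in diameter, 106 mm tall, red cap 37 mm in diameter; outermost on the tray's -y side.
- capped1_center (a point): Centre (53 mm up) of a capped amber bottle standing in the tray, 50 mm in diameter, 106 mm tall, red cap 37 mm in diameter; next to the gap on its -y side.
- capped2_center (a point): Centre (53 mm up) of a capped amber bottle standing in the tray, 50 mm in diameter, 106 mm tall, red cap 37 mm in diameter; next to the gap on its +y side.
- capped3_center (a point): Centre (53 mm up) of a capped amber bottle standing in the tray, 50 mm in diameter, 106 mm tall, red cap 37 mm in diameter; outermost on the tray's +y side.
- capped0: The same capped bottle; origin at the centre of its underside.
- capped1: The same capped bottle; origin at the centre of its underside.
- capped2: The same capped bottle; origin at the centre of its underside.
- capped3: The same capped bottle; origin at the centre of its underside.
Things that resemble listed ones, but are neither listed nor needed, are in the scene too. What is shaped like the capped0 but green is not meant. What is shaped like the stand but green or orange is not meant.

How it is judged:
On the way:
1. the open bottle stands upright in its gap in the tray, let go, clear of its neighbours (angle between bottle_center's own z axis and vertical below 0.08 rad and x of bottle_center in the frame of tray between -0.012 and 0.012 m and y of bottle_center in the frame of tray between -0.06 and 0.06 m and z of bottle_center in the frame of tray between 0.048 and 0.058 m and contact force between bottle and the arm below 0.1 N and contact force between bottle and the fingers below 0.1 N and contact force between bottle and capped0 below 0.1 N and contact force between bottle and capped1 below 0.1 N and contact force between bottle and capped2 below 0.1 N and contact force between bottle and capped3 below 0.1 N and linear speed of bottle below 0.02 m/s), for 0.3 s.
At the end, for the whole second after the job is handed in: Open bottle upright (0.08 rad) in the tray, within 60 mm of mid-gap, untouched; capped bottles upright within 20 mm of their places; probe gripped, still, upright (0.06 rad), its tip within 3.5 mm of the mouth's axis and 30 to 64 mm below the rim, touching neither bottle nor stand (all of step 1 and angle between each of capped0_center, capped1_center, capped2_center, capped3_center's own z axis and vertical below 0.1 rad and distance of each of capped0_center, capped1_center, capped2_center, capped3_center from where it was at the start of the episode below 0.02 m and horizontal distance between probe_tip and bottle_mouth below 0.0035 m and angle between probe_grip's own z axis and vertical below 0.06 rad and z of probe_tip in the frame of bottle_mouth between -0.064 and -0.03 m and contact force between probe and the fingers above 0.5 N and contact force between probe and bottle below 0.05 N and contact force between probe and stand below 0.05 N and linear speed of probe below 0.01 m/s); the arm keeps its last pose, push and grip.
It fails at once if the probe touches the open bottle (contact force between probe and bottle above 0.4 N).
It fails at once if the open bottle is dropped or slammed onto the tray (contact force between bottle and tray above 40 N or (linear speed of bottle above 0.5 m/s and contact force between bottle and the fingers below 0.1 N)).
It fails at once if a capped bottle is knocked over or shoved out of its place (angle between any of capped0_center, capped1_center, capped2_center, capped3_center's own z axis and vertical above 0.35 rad or distance of any of capped0_center, capped1_center, capped2_center, capped3_center from where it was at the start of the episode above 0.03 m).
It also fails if it takes over 67 s, if anything falls off the work surface, if the arm or the gripper's body presses on something with over 40 N, if the wrist force passes 120 N, or if a joint passes its speed limit or range.

## Working session

There is one attempt and no reset: what is moved stays moved. The work goes in short steps, Python scripts to look and compute and a tool call to move; the robot and the scene stay as the last step left them, time stands still between calls to the robot, and variables do not carry over. Pictures are saved under pics/ and viewed, at most 10 in all, crops included, and the job is handed in when it is done.

Besides the shell and the picture viewer there is one more tool, called as name(argument=value, ...) on one line, values as JSON. apply_moves: Moves the arm, as the interface text tells. Its arguments: {"type":"object","properties":{"plan":{"type":"array","items":{"type":"number"}},"hand":{"type":"number"},"squeeze":{"type":"number"}},"required":["plan"]}

```bash
mkdir -p pics; ls; cat > h.py <<'E'
import numpy as np, cv2
from station import monitor, camera, ctrl
def cloud(c):
    h,w=c["range_z"].shape
    u,v=np.meshgrid(np.arange(w),np.arange(h))
    p=cv2.undistortPoints(np.stack([u.ravel(),v.ravel()],1).astype(float)[:,None],c["mtx"],np.array(c["distortion"]))[:,0]
    z=c["range_z"].ravel()
    P=np.c_[p*z[:,None],z]
    R=cv2.Rodrigues(np.array(c["rvec"],float))[0]
    W=(P-np.ravel(c["tvec"]))@R
    W[z==0]=np.nan
    return W.reshape(h,w,3)
def save(n,c,box=None,s=1):
    im=c["image"][:,:,::-1]
    if box: im=im[box[1]:box[3],box[0]:box[2]]
    cv2.imwrite("pics/"+n,cv2.resize(im,None,fx=s,fy=s,interpolation=cv2.INTER_CUBIC))
E
python3 - <<'E'
from h import *
a=camera("top");b=camera("side")
im=np.vstack([a["image"],b["image"]])[:,:,::-1]
cv2.imwrite("pics/a.png",cv2.resize(a["image"][:,:,::-1],(768,576)))
cv2.imwrite("pics/b.png",cv2.resize(b["image"][:,:,::-1],(768,576)))
np.savez("f0.npz",top=cloud(a),side=cloud(b),ti=a["image"],si=b["image"])
print(monitor.get_obs())
for c in(a,b):
  R=cv2.Rodrigues(np.array(c["rvec"],float))[0];print(-R.T@np.ravel(c["tvec"]),R,c["mtx"])
E
```

```text
pics
{'time_s': 0.1, 'qpos': array([ 1.24238325e+00,  3.00389917e-01,  1.52150435e+00, -8.08382835e-06,
        1.32071373e+00, -6.65884865e-02]), 'joint_vel': array([ 1.59746133e-03, -2.04330266e-03, -1.11551428e-03, -4.84296763e-05,
        1.40126555e-03,  6.25644122e-04]), 'tau': array([ 4.07457683e-04, -5.32643831e+01, -3.53274000e+01,  7.08956877e-02,
        2.35681218e-02, -5.64030188e-05]), 'ee_pos': array([0.14228717, 0.5310345 , 0.20496333]), 'eef_rot': array([-3.14057904e+00, -5.97470751e-05,  2.87977004e+00]), 'force': array([-0.04793187,  0.23582863,  0.34923014]), 'moment': array([ 0.03610791, -0.02100505,  0.01546009]), 'grip_force': 0.0, 'grip_width': 0.09408882848578652}
[0.39721149 0.0374527  1.11595511] [[-5.56268832e-04 -9.99997761e-01  2.04166905e-03]
 [-9.94213594e-01  3.33733157e-04 -1.07420752e-01]
 [ 1.07419830e-01 -2.08960994e-03 -9.94211554e-01]] [[366.68897302   0.         255.88045591]
 [  0.         366.68897302 183.32645852]
 [  0.           0.           1.        ]]
[ 0.01138678 -0.93289794  0.72040608] [[ 0.90109902 -0.43353298  0.00834916]
 [-0.20226288 -0.43727959 -0.8762855 ]
 [ 0.38354959  0.78793128 -0.48171984]] [[456.33593514   0.         250.39143957]
 [  0.         456.33593514 187.14426326]
 [  0.           0.           1.        ]]
```

View pics/a.png

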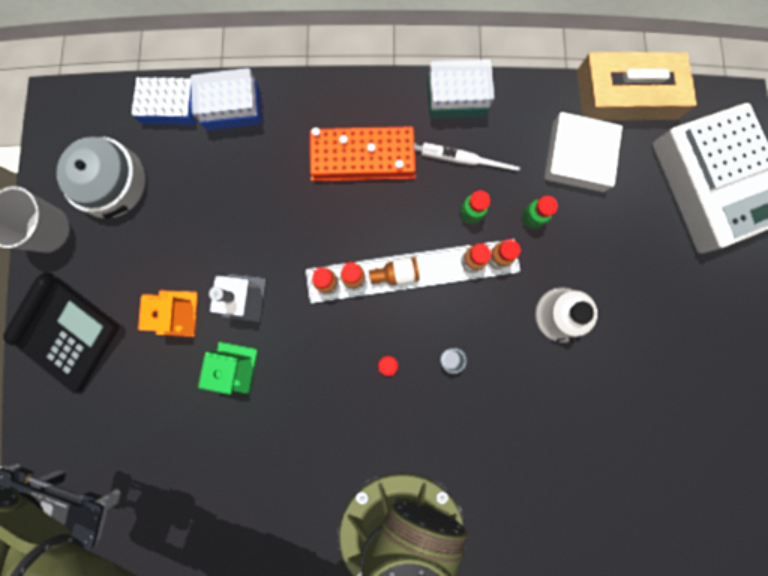

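View pics/b.png

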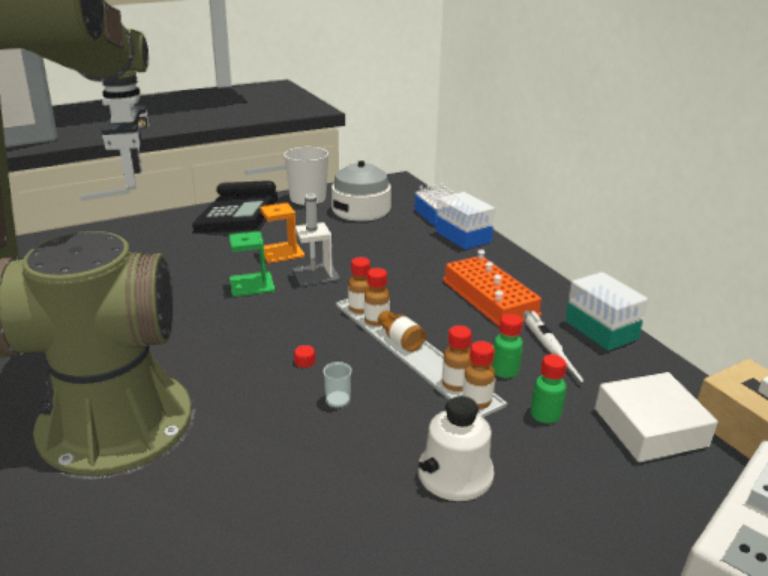

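The top view shows the tray at (306–520, 240–300) with four red-capped amber bottles at (324,280), (352,274), (479,256) and (508,250). The open bottle lies at (400,271) with its neck at (372,276), and the white stand and probe are at (225,296).

Things that could be mistaken for the targets:
- Orange stand at (165,313) and green stand at (228,370).
- Green bottles at (476,206) and (541,212).
- Beaker at (453,361) and a loose cap at (388,366).

Next I'll measure and take a close crop.

```bash
cat > m.py <<'E'
from h import *
d=np.load("f0.npz");W=d["top"];I=d["ti"].astype(int)
r,g,b=I[...,0],I[...,1],I[...,2]
def reg(x0,y0,x1,y1):
    m=np.zeros(r.shape,bool);m[int(y0/1.5):int(y1/1.5),int(x0/1.5):int(x1/1.5)]=1;return m
Z=W[...,2]
for x,y in[(508,250),(479,256),(352,274),(324,280)]:
    m=reg(x-18,y-18,x+18,y+18)&(r>150)&(g<60)&(Z>.095);P=W[m];print("cap",np.nanmedian(P,0),m.sum(),(P.min(0)+P.max(0))/2)
m=reg(300,236,526,304)&(Z<.02)&(Z>-.005)&(r>110)&(g>110)
P=W[m];print("tray",cv2.minAreaRect(P[:,:2].astype(np.float32)*1000),np.median(P[:,2]))
# open bottle
m=reg(366,250,424,294)&(Z>.022);P=W[m];q=P[P[:,2]<.08]
print("bottle",len(q),cv2.minAreaRect(q[:,:2].astype(np.float32)*1000),q.max(0))
m=reg(195,268,270,325)&(Z>.1);P=W[m]
print("shelf",np.median(P[(P[:,2]<.12)],0),cv2.minAreaRect(P[(P[:,2]<.12)][:,:2].astype(np.float32)*1000)); 
h=P[P[:,2]>.18];print("handle top",len(h),np.median(h,0),(h.min(0)+h.max(0))/2,h.max(0))
S=d["side"];m=np.zeros(S.shape[:2],bool);m[125:160,195:220]=1
P=S[m];P=P[(P[:,2]>.125)&(P[:,2]<.185)];P=P[np.abs(P[:,1]-h[:,1].mean())<.05]
print("handle side",len(P),np.nanmedian(P,0))
big=lambda k,x0,y0,x1,y1,s:cv2.resize(d[k][y0:y1,x0:x1,::-1],None,fx=s,fy=s,interpolation=cv2.INTER_CUBIC)
A=big("ti",200,155,350,205,5);B=big("si",190,120,340,220,4)
C=np.zeros((250+400,750,3),np.uint8);C[:250,:750]=A;C[250:,:600]=B
cv2.imwrite("pics/c.png",C[:600])
E
python3 m.py
```

```text
cap [ 0.55248484 -0.19901515  0.10905677] 136 [ 0.55223488 -0.18838603  0.1056772 ]
cap [ 0.54315309 -0.14022057  0.1094826 ] 52 [ 0.54610089 -0.14331153  0.10874366]
cap [0.50006027 0.09154646 0.10827661] 24 [0.51256749 0.0958618  0.10486644]
cap [0.49281966 0.14417707 0.10876473] 38 [0.50015244 0.14951421 0.1045609 ]
tray ((528.0913696289062, -23.848907470703125), (73.97156524658203, 439.76971435546875), 8.329632759094238) 0.003973120097288116
bottle 493 ((519.5079345703125, 18.115371704101562), (49.88948440551758, 99.65576171875), 9.62692642211914) [0.5508197  0.06742969 0.05729653]
shelf [0.4676243  0.31330505 0.1123373 ] ((467.6686706542969, 320.6792297363281), (58.98060607910156, 65.20929718017578), 82.57234954833984)
handle top 68 [0.46462027 0.32044702 0.19231121] [0.46461641 0.32175578 0.18992674] [0.47499433 0.33207187 0.1968879 ]
handle side 132 [0.46355416 0.31189681 0.15594007]
```

View pics/c.png

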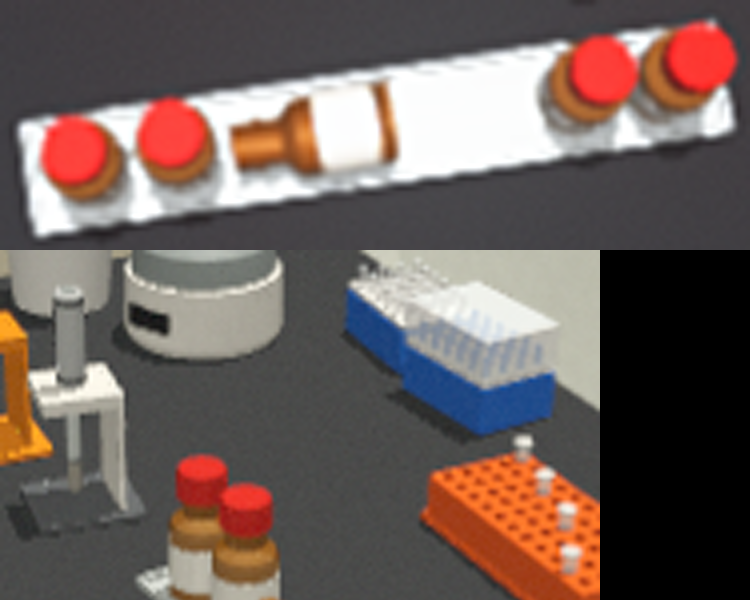

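The crop confirms the choice: amber open bottle lying in the tray, and the probe in the white stand. I'll turn the tool to line up with the tray and move towards the neck.

apply_moves(plan=[0,0,0,0.145,0,0,0,0.145,0,0,0,0.145,0,0,0,0.145,0,0,0,0.145,0,0,0,0.145,0,0,0,0.145,0,0,0,0.145,-40,20,0,0,-40,20,0,0,-40,20,0,0,-40,20,0,0,-40,20,0,0,-40,20,0,0,-40,20,0,0,-40,20,0,0,-40,20,0,0,-40,20,0,0,0,0,0,0,0,0,0,0], hand=0.19, squeeze=3)

```text
time_s: 2.1
ee_pos: [0.3996, 0.1648, 0.2052]
eef_rot: [-3.141, 0.0, 1.718]
force: [0.2, 0.7, -0.2]
grip_width: 0.0557
grip_force: 0.0
```

```bash
cat > t.py <<'E'
from h import *
O=np.array([.5281,-.0238]);A=np.deg2rad(8.33)
R=np.array([[np.cos(A),-np.sin(A)],[np.sin(A),np.cos(A)]])
def tray(p): return (np.asarray(p)[...,:2]-O)@R
def rel():
    o=monitor.get_obs();print("t",o["time_s"],"TCP tray xy mm",tray(o["ee_pos"])*1000,"z",o["ee_pos"][2]*1000,"yaw deg vs 98.33",np.rad2deg(o["eef_rot"]),"w",o["grip_width"],"F",o["force"],o["grip_force"])
    return o
if __name__=="__main__": rel()
E
python3 t.py
```

```text
t 2.1 TCP tray xy mm [-99.81451738 205.21478735] z 205.17058567609357 yaw deg vs 98.33 [-1.79960387e+02  4.06175401e-04  9.84141984e+01] w 0.05569852038707287 F [ 0.20751186  0.73453061 -0.20499018] 0.0
```

apply_moves(plan=[-33,25,0,0,-33,25,0,0,-32,24,0,0,-32,24,0,0,0,0,50,0,0,0,40,0,0,0,0,0,0,0,0,0])

```text
time_s: 2.9
ee_pos: [0.5158, 0.0525, 0.1165]
eef_rot: [-3.141, -0.0, 1.721]
force: [1.4, 0.4, 0.7]
grip_width: 0.0558
grip_force: 0.0
```

```bash
python3 - <<'E'
from t import *
rel()
d=np.load("f0.npz")
for k in("top","side"):
    W=d[k].reshape(-1,3);I=d[k[0]+"i"].reshape(-1,3).astype(int)
    T=np.c_[tray(W)*1000,W[:,2]*1000]
    m=(abs(T[:,0])<30)&(T[:,1]>-30)&(T[:,1]<92)&(T[:,2]>14)&(T[:,2]<62)
    q=T[m]; print(k,len(q),"y",np.percentile(q[:,1],[0,2,98,100]))
    n=q[(q[:,1]>68)&(q[:,1]<92)];print(" neck x",np.percentile(n[:,0],[1,50,99]),"zmax",np.percentile(n[:,2],98))
    b=q[(q[:,1]>0)&(q[:,1]<40)];print(" body x",np.percentile(b[:,0],[1,50,99]),"zmax",np.percentile(b[:,2],98), "x at top",np.median(b[b[:,2]>52][:,0]))
c=camera("side");save("d.png",c,(190,120,340,240),5)
E
```

```text
t 2.9 TCP tray xy mm [-1.14489921 77.23852745] z 116.4874651437245 yaw deg vs 98.33 [-1.79989708e+02 -5.10936853e-03  9.86212078e+01] w 0.055802106006418765 F [1.42680524 0.43244699 0.68103314] 0.0
top 491 y [-7.2953224  -5.35181561 88.94690147 91.84527038]
 neck x [-18.52540413  -4.90693146  11.34224452] zmax 45.15070252567878
 body x [-26.58497137  -4.10850698  22.31335364] zmax 55.700814423355666 x at top -2.1902010343313707
side 512 y [-14.31589217 -12.15210477  84.8399925   90.78620704]
 neck x [-17.85885807 -11.45813342  10.41797759] zmax 44.563570196190675
 body x [-27.03260504 -17.43241426  14.27716931] zmax 54.7601187590898 x at top -1.3544202442984876
```

View pics/d.png

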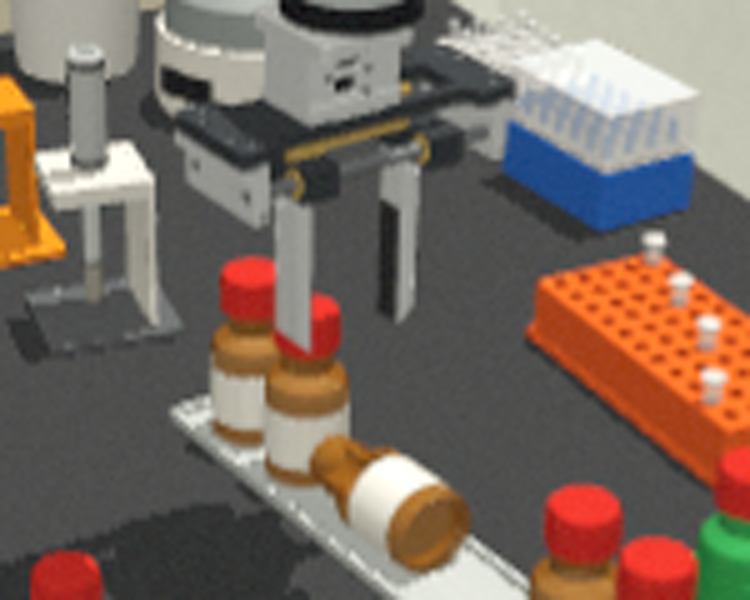

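The fingers are straddling the neck line at (345,330) and the open bottle lies at (390,500), clear of the cap at (320,320). I'll descend and pinch the neck lightly.

apply_moves(plan=[-4,-2,20,0,0,0,20,0,0,0,20,0,0,0,20,0,0,0,12,0,0,0,6,0,0,0,0,0,0,0,0,0])

```text
time_s: 3.75
ee_pos: [0.515, 0.0472, 0.0185]
eef_rot: [3.14, 0.0, 1.72]
force: [-0.6, -1.4, 1.2]
grip_width: 0.0559
grip_force: 0.0
```

apply_moves(plan=[0,0,0,0,0,0,0,0,0,0,0,0,0,0,0,0,0,0,0,0,0,0,0,0,0,0,0,0,0,0,0,0], hand=-1, squeeze=3)

```text
time_s: 4.55
ee_pos: [0.5145, 0.0472, 0.0175]
eef_rot: [3.141, -0.0, 1.72]
force: [0.6, 2.3, 2.7]
grip_width: 0.0342
grip_force: 3.0
```

```bash
python3 t.py; python3 - <<'E'
import numpy as np
r=np.hypot(82,25);a0=np.arctan2(25,82)
p=[r*np.array([np.cos(a),np.sin(a)]) for a in a0+np.linspace(0,np.pi/2,21)]
print(np.round(np.diff(p,axis=0)*1000,0) if 0 else np.round(np.diff(p,axis=0),1).tolist())
E
```

```text
t 4.55 TCP tray xy mm [-3.22287142 72.18926603] z 17.54023878654304 yaw deg vs 98.33 [ 1.79984578e+02 -2.27358398e-03  9.85351349e+01] w 0.034241357738027674 F [0.58816971 2.32284551 2.67608259] 3.0000205524265766
[[-2.2, 6.4], [-2.7, 6.2], [-3.2, 5.9], [-3.6, 5.7], [-4.1, 5.4], [-4.5, 5.0], [-4.9, 4.7], [-5.2, 4.3], [-5.5, 3.8], [-5.8, 3.4], [-6.1, 2.9], [-6.3, 2.4], [-6.4, 1.9], [-6.6, 1.4], [-6.7, 0.9], [-6.7, 0.4], [-6.7, -0.1], [-6.7, -0.7], [-6.6, -1.2], [-6.5, -1.7]]
```

apply_moves(plan=[-1.1,0,-3.2,0,-1.1,0,-3.2,0,-1.4,0,-3.1,0,-1.4,0,-3.1,0,-1.6,0,-3,0,-1.6,0,-3,0,-1.8,0,-2.9,0,-1.8,0,-2.9,0,-2,0,-2.7,0,-2,0,-2.7,0,-2.3,0,-2.5,0,-2.3,0,-2.5,0,-2.5,0,-2.4,0,-2.5,0,-2.4,0,-2.6,0,-2.2,0,-2.6,0,-2.2,0,-2.8,0,-2,0,-2.8,0,-2,0,-2.9,0,-1.7,0,-2.9,0,-1.7,0])

```text
time_s: 6.55
ee_pos: [0.5206, 0.0053, 0.069]
eef_rot: [-3.142, 0.0, 1.72]
force: [0.2, -0.7, -1.1]
grip_width: 0.0341
grip_force: 3.1
```

```bash
python3 - <<'E'
from t import *
rel()
c=camera("side");save("e.png",c,(190,120,340,240),5)
E
```

```text
t 6.55 TCP tray xy mm [-3.18612236 29.89392747] z 68.96590644219116 yaw deg vs 98.33 [-1.79999582e+02  1.87047082e-03  9.85367502e+01] w 0.03410211089608365 F [ 0.16233406 -0.71110559 -1.09296289] 3.096035472769927
```

View pics/e.png

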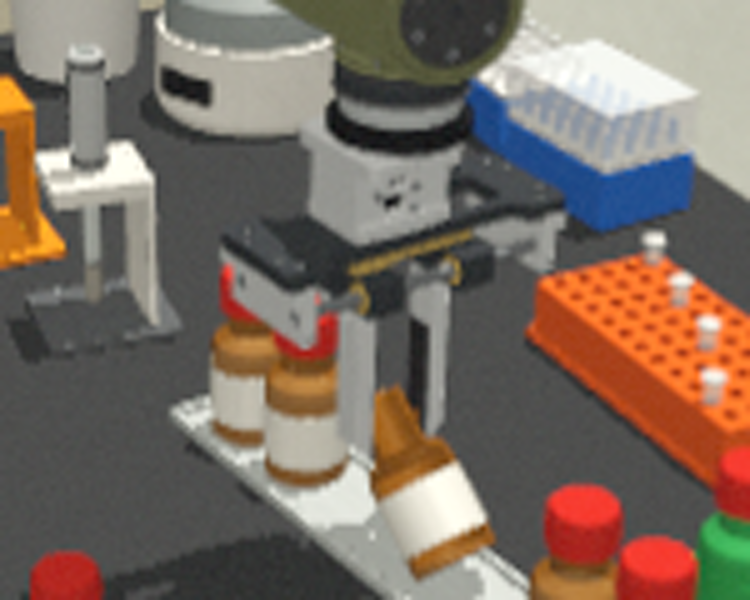

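The bottle is turning up about its heel, about 40° off upright, with its neck held at (395,410). I'll continue the arc.

apply_moves(plan=[-3,0,-1.5,0,-3,0,-1.5,0,-3.2,0,-1.2,0,-3.2,0,-1.2,0,-3.2,0,-1,0,-3.2,0,-1,0,-3.2,0,-0.7,0,-3.2,0,-0.7,0,-3.3,0,-0.5,0,-3.3,0,-0.5,0,-3.3,0,-0.2,0,-3.3,0,-0.2,0,-3.3,0,0,0,-3.3,0,0,0,-3.3,0,0.3,0,-3.3,0,0.3,0,-3.3,0,0.6,0,-3.3,0,0.6,0,0,0,0,0,0,0,0,0])

```text
time_s: 8.6
ee_pos: [0.5293, -0.0521, 0.0774]
eef_rot: [3.141, 0.0, 1.72]
force: [1.1, -0.2, 3.0]
grip_width: 0.0339
grip_force: 3.0
```

```bash
python3 - <<'E'
from t import *
rel()
c=camera("side");save("f.png",c,(190,120,340,240),5)
E
```

```text
t 8.6 TCP tray xy mm [ -2.88008294 -28.13152866] z 77.35212440846166 yaw deg vs 98.33 [1.79984968e+02 6.54896238e-03 9.85307974e+01] w 0.033928252274146455 F [ 1.14178013 -0.23416804  2.97536909] 3.0000390484929085
```

View pics/f.png

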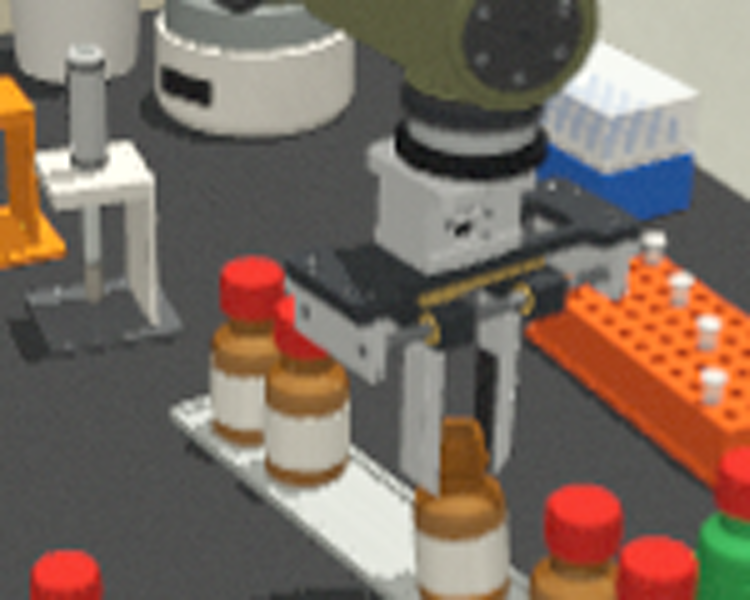

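The bottle is almost upright at (462,520), clear of both neighbours. I'll lower it the last bit, open, and retreat.

apply_moves(plan=[-1.5,0,0.8,0,-1.5,0,0.8,0,-1,0,0.8,0,0,0,0,0,0,0,0,0])

```text
time_s: 9.15
ee_pos: [0.53, -0.0559, 0.075]
eef_rot: [3.141, 0.0, 1.72]
force: [2.1, -0.7, 4.5]
grip_width: 0.0343
grip_force: 3.0
```

apply_moves(plan=[0,0,0,0,0,0,0,0,0,0,0,0,0,0,0,0,0,0,0,0,0,0,0,0,0,0,-15,0,0,0,-25,0,0,0,-40,0,0,0,-40,0,0,0,-40,0,0,0,-10,0], hand=0.3)

```text
time_s: 10.35
ee_pos: [0.5309, -0.0561, 0.2493]
eef_rot: [3.136, 0.002, 1.72]
force: [-0.1, -0.4, -1.1]
grip_width: 0.0611
grip_force: 0.0
```

```bash
python3 - <<'E'
from t import *
rel()
c=camera("side");save("g.png",c,(190,120,340,240),5)
np.savez("f1.npz",side=cloud(c),si=c["image"])
E
```

```text
t 10.35 TCP tray xy mm [ -1.93277953 -32.36027777] z 249.3280910446391 yaw deg vs 98.33 [1.79656014e+02 1.15946573e-01 9.85394473e+01] w 0.06113825185860859 F [-0.11620989 -0.41624141 -1.14971106] 0.0
```

View pics/g.png

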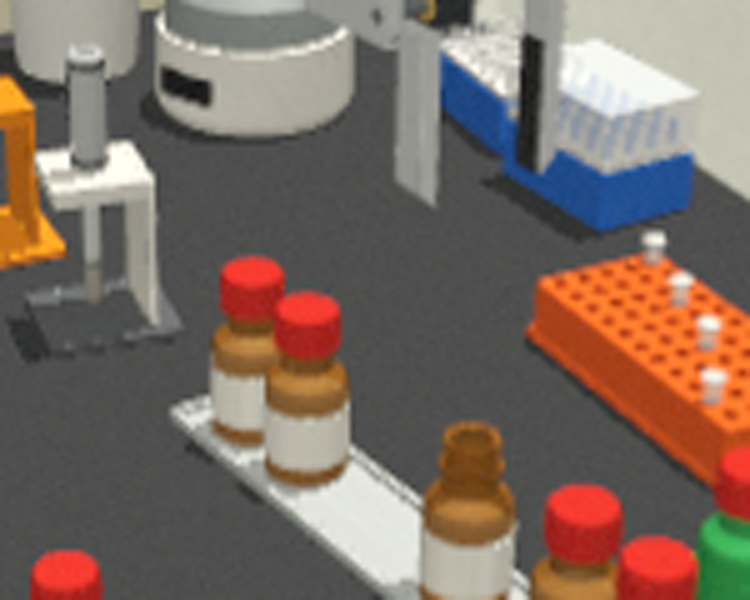

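The bottle stands upright with its open rim at crop (473,437), and the neighbours have not moved. Next is the probe.

apply_moves(plan=[38,-1,0,0,38,-1,0,0,38,-1,0,0,38,-1,0,0,38,-1,0,0,38,-1,0,0,38,-1,0,0,38,-1,0,0,38,-1,0,0,40,-1,0,0,0,0,0,0,0,0,0,0,0,0,0,0,0,0,0,0])

```text
time_s: 11.8
ee_pos: [0.4635, 0.3193, 0.2446]
eef_rot: [-3.141, 0.0, 1.718]
force: [-0.4, 0.7, 0.7]
grip_width: 0.061
grip_force: 0.0
```

```bash
python3 - <<'E'
from t import *
rel();print("probe",tray([.466,.321])*1000)
a=camera("top");b=camera("side")
np.savez("f2.npz",top=cloud(a),ti=a["image"],side=cloud(b),si=b["image"])
# rim of open bottle in top & side
for c,k in((a,"top"),(b,"side")):
    W=cloud(c).reshape(-1,3);T=np.c_[tray(W),W[:,2]]*1000
    m=(abs(T[:,0])<22)&(abs(T[:,1]+32)<24)&(T[:,2]>92)&(T[:,2]<110);q=T[m];print(k,m.sum(),q.mean(0),(q.min(0)+q.max(0))/2)
A=cv2.resize(a["image"][160:200,255:305,::-1],None,fx=12,fy=12,interpolation=cv2.INTER_CUBIC)
cv2.imwrite("pics/i.png",A)
E
```

```text
t 11.8 TCP tray xy mm [-14.17728008 348.85389812] z 244.60395879885425 yaw deg vs 98.33 [-1.79984103e+02  1.22223266e-02  9.84560095e+01] w 0.061034095010675436 F [-0.44510421  0.73284782  0.71408607] 0.0
probe [-11.49219212 350.15907745]
top 60 [  0.20235949 -31.87978302 101.39558231] [  0.56715237 -32.42494771 100.06259226]
side 89 [  0.83583558 -36.94734454  98.85536985] [  1.20819802 -36.00607973  98.73142604]
```

View pics/i.png

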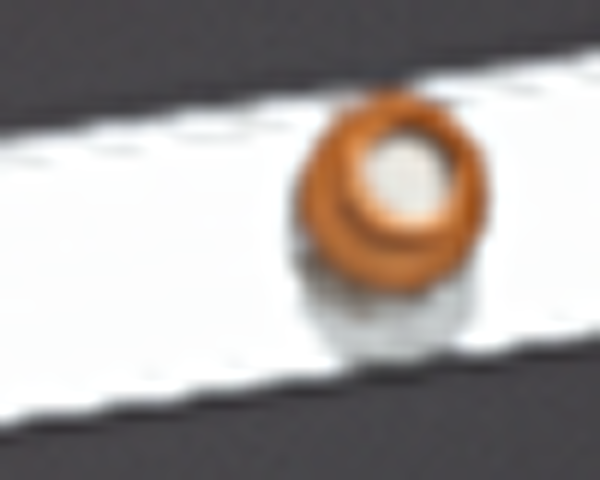

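The rim is seen from above at crop (405,180), the bore open and the bottle upright. Now I'll descend on the handle.

apply_moves(plan=[1,2,20,0,0,0,20,0,0,0,20,0,0,0,20,0,0,0,20,0,0,0,10,0,0,0,0,0,0,0,0,0])

```text
time_s: 12.7
ee_pos: [0.4654, 0.3216, 0.1357]
eef_rot: [3.141, -0.0, 1.72]
force: [-0.7, 0.6, -0.5]
grip_width: 0.0609
grip_force: 0.0
```

apply_moves(plan=[0,0,0,0,0,0,0,0,0,0,0,0,0,0,0,0,0,0,0,0,0,0,0,0,0,0,0,0,0,0,0,0,0,0,0,0,0,0,0,0], hand=-1, squeeze=4)

```text
time_s: 13.7
ee_pos: [0.4652, 0.3217, 0.135]
eef_rot: [3.141, -0.0, 1.72]
force: [4.0, 0.6, 2.1]
grip_width: 0.0248
grip_force: 4.0
```

```bash
python3 t.py; python3 - <<'E'
from t import *
b=camera("side")
W=cloud(b);T=np.dstack([tray(W),W[...,2]])*1000
cv2.imwrite("pics/j.png",cv2.resize(b["image"][120:195,180:245,::-1],None,fx=8,fy=8,interpolation=cv2.INTER_CUBIC))
E
```

```text
t 13.7 TCP tray xy mm [-12.13444735 350.96056393] z 135.02962318151828 yaw deg vs 98.33 [ 1.79963311e+02 -8.80669566e-03  9.85359632e+01] w 0.024781619221939624 F [3.95460248 0.57983868 2.08849643] 4.014585348122637
```

View pics/j.png

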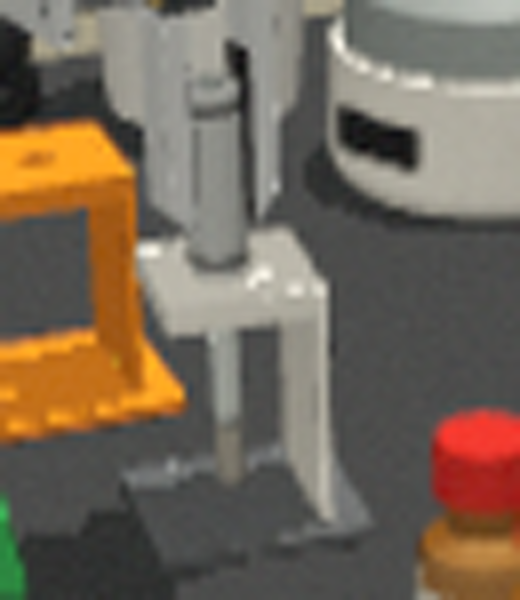

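The fingers hold the handle at (218,170), which is still seated in the white stand. The side force is 4 N, so I'll shift a little to relax it, then grip firmly.

apply_moves(plan=[0,1,0,0,0,0,0,0,0,0,0,0])

```text
time_s: 14.05
ee_pos: [0.466, 0.3218, 0.1349]
eef_rot: [-3.141, 0.0, 1.72]
force: [3.3, 0.7, 2.1]
grip_width: 0.0242
grip_force: 4.0
```

apply_moves(plan=[0,1,0,0,0,0,0,0,0,0,0,0])

```text
time_s: 14.35
ee_pos: [0.4666, 0.3219, 0.1347]
eef_rot: [-3.14, 0.0, 1.72]
force: [-2.3, -0.8, 4.3]
grip_width: 0.0239
grip_force: 4.0
```

apply_moves(plan=[0,-0.4,0,0,0,0,0,0,0,0,0,0,0,0,0,0], squeeze=25)

```text
time_s: 14.75
ee_pos: [0.4665, 0.3219, 0.1348]
eef_rot: [-3.141, 0.0, 1.72]
force: [-1.8, 0.4, 2.0]
grip_width: 0.0236
grip_force: 25.0
```

apply_moves(plan=[0,0,-4,0,0,0,-8,0,0,0,-12,0,0,0,-12,0,0,0,-12,0,0,0,-12,0,0,0,-12,0,0,0,-12,0,0,0,-12,0,0,0,-12,0,0,0,-20,0,0,0,-20,0,0,0,-12,0,0,0,0,0])

```text
time_s: 16.15
ee_pos: [0.467, 0.3221, 0.2965]
eef_rot: [3.139, -0.001, 1.72]
force: [-0.9, 0.4, -1.2]
grip_width: 0.0239
grip_force: 25.0
```

```bash
python3 t.py
```

```text
t 16.15 TCP tray xy mm [-10.3944774  351.09392289] z 296.50578361877797 yaw deg vs 98.33 [ 1.79865817e+02 -5.50171612e-02  9.85389602e+01] w 0.02388791294692801 F [-0.87053136  0.42459506 -1.1670648 ] 24.999972756704665
```

apply_moves(plan=[-20,0,0,0,-30,0,0,0,-30,1,0,0,-30,1,0,0,-30,1,0,0,-30,1,0,0,-30,1,0,0,-30,1,0,0,-30,1,0,0,-30,1,0,0,-30,0,0,0,-30,0,0,0,-20,0,0,0,-13,0,0,0,0,0,20,0,0,0,20,0,0,0,15,0,0,0,0,0,0,0,0,0,0,0,0,0])

```text
time_s: 18.15
ee_pos: [0.5317, -0.0556, 0.2407]
eef_rot: [3.14, 0.0, 1.72]
force: [0.3, -0.8, -1.2]
grip_width: 0.0236
grip_force: 25.0
```

```bash
python3 - <<'E'
from t import *
o=rel()
a=camera("top");b=camera("side");np.savez("f3.npz",top=cloud(a),ti=a["image"],side=cloud(b),si=b["image"])
# predicted pixels
uv=lambda p:cv2.projectPoints(np.array(p,float).reshape(-1,3),np.array(b["rvec"],float),np.array(b["tvec"],float),b["mtx"],np.array(b["distortion"]))[0].reshape(-1,2)
e=o["ee_pos"];print("tip pred",uv([[e[0],e[1],e[2]-.1178]]),"rim pred at tray(-2.8,-32)",uv(np.r_[O+R@[-.0028,-.032],.103]))
S=10;x0,y0=255,150
cv2.imwrite("pics/k.png",cv2.resize(b["image"][y0:y0+60,x0:x0+60,::-1],None,fx=S,fy=S,interpolation=cv2.INTER_CUBIC))
# side-by-side coarse prints
W=cloud(b);T=np.c_[tray(W.reshape(-1,3)),W[...,2].ravel()]*1000
for lo,hi,n in((90,103,"neck/rim"),(135,200,"stem")):
    m=(abs(T[:,0])<30)&(abs(T[:,1]+32)<30)&(T[:,2]>lo)&(T[:,2]<hi);q=T[m];print(n,m.sum(),q.mean(0),np.median(q,0))
E
```

```text
t 18.15 TCP tray xy mm [ -1.06095892 -31.96599178] z 240.70026668438908 yaw deg vs 98.33 [1.79937384e+02 1.90784365e-02 9.85506355e+01] w 0.023631469273274155 F [ 0.27067089 -0.79877889 -1.16234786] 24.999743276348454
tip pred [[282.70008    200.57692605]] rim pred at tray(-2.8,-32) [[281.85027634 207.35555872]]
neck/rim 88 [  0.31988077 -37.58263589  97.26718694] [  0.84600309 -38.83274132  97.48162074]
stem 107 [ -3.9273125  -36.81161471 168.83607896] [ -4.69020252 -37.60833854 169.73752741]
```

View pics/k.png

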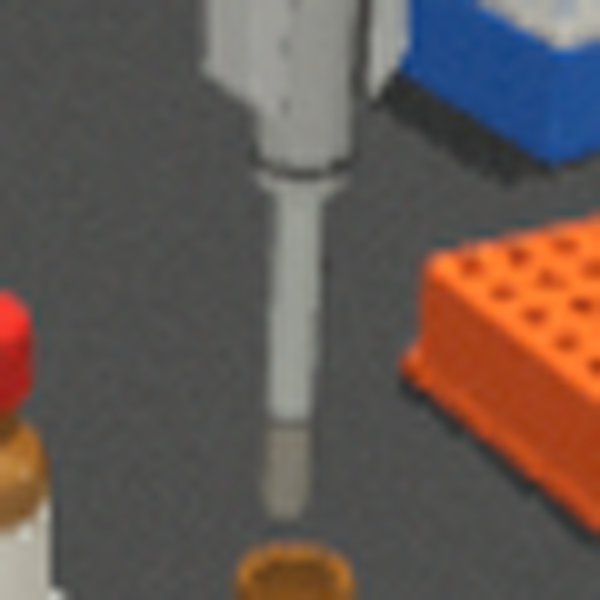

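The stem hangs vertical at (290,300) with its tip at (286,515). The rim below has its centre near x=297, so the probe needs roughly 3 mm to the right. I'll work out both axes from the side range and the top view.

```bash
python3 - <<'E'
from t import *
f2=np.load("f2.npz");f3=np.load("f3.npz");b=camera("side");a=camera("top")
cam=-cv2.Rodrigues(np.array(b["rvec"],float))[0].T@np.ravel(b["tvec"]);ct=tray(cam)*1000
def ax(W,zl,zh,r,n):
    T=np.c_[tray(W.reshape(-1,3)),W[...,2].ravel()]*1000
    m=(abs(T[:,0])<35)&(abs(T[:,1]+34)<35)&(T[:,2]>zl)&(T[:,2]<zh);q=T[m][:,:2]
    d=np.array([0,-34.])-ct;d/=np.linalg.norm(d);l=np.array([d[1],-d[0]])
    L=q@l;D=q@d
    c=(np.percentile(L,2)+np.percentile(L,98))/2
    from scipy.optimize import least_squares
    f=lambda p:np.hypot(*(q-p).T)-r
    s=least_squares(f,q.mean(0)+d*r,loss="soft_l1",f_scale=1.)
    k=abs(L-c)<r*.5; dd=np.median(D[k]+np.sqrt(r*r-(L[k]-c)**2))
    print(n,m.sum(),"circle fit",s.x,"rms",np.sqrt(np.mean(s.fun**2)),"ridge",l*c+d*dd)
ax(f3["side"],130,158,6,"stem");ax(f3["side"],162,180,12,"handle")
ax(f2["side"],72,78,15,"neck");ax(f2["side"],15,53,25,"body")
def ray(c,uv,z):
    p=np.r_[cv2.undistortPoints(np.array([[uv]],float),c["mtx"],np.array(c["distortion"]))[0,0],1]
    Rm=cv2.Rodrigues(np.array(c["rvec"],float))[0];t=np.ravel(c["tvec"]);o=-Rm.T@t;d=Rm.T@p
    return tray((o+d*(z-o[2])/d[2]))*1000
print("top rim",ray(a,(288.37,174.87),.103),"side rim",ray(b,(284.17,207.2),.103),"side tip",ray(b,(283.15,200.2),monitor.get_obs()["ee_pos"][2]-.1178))
E
```

```text
stem 44 circle fit [ -0.89772289 -33.60045322] rms 1.244958144057219 ridge [ -1.29828348 -32.763578  ]
handle 30 circle fit [  0.5862542  -26.18302758] rms 2.2591854212996485 ridge [  3.97165574 -27.82962169]
neck 23 circle fit [  3.00228995 -34.9694055 ] rms 1.8783390655055017 ridge [  2.56630113 -34.18071153]
body 225 circle fit [  2.26370774 -35.03567515] rms 1.616927474549486 ridge [  2.58706835 -34.8276865 ]
top rim [ -2.34093092 -31.4817981 ] side rim [  2.73767229 -34.70737158] side tip [  1.47806298 -30.60034604]
```

```bash
cat > fit.py <<'E'
from t import *
from scipy.optimize import least_squares
from scipy.ndimage import map_coordinates as mc
def proj(c,P): return cv2.projectPoints(np.asarray(P,float).reshape(-1,3),np.array(c["rvec"],float),np.array(c["tvec"],float),c["mtx"],np.array(c["distortion"]))[0].reshape(-1,2)
def Wd(p,z): # tray mm -> world
    q=np.atleast_2d(p)/1000@R.T+O; return np.c_[q,np.full(len(q),z/1000)]
def chan(im,k):
    im=im.astype(float); return im[...,0]-im[...,2] if k=="amber" else im.sum(2)/3
def edgefit(c,im,k,p0,pts,z,out=4):
    """pts: circle offsets (tray mm) on outline; search half-level crossing along the image normal; solve centre"""
    g=chan(im,k);p=np.array(p0,float)
    for it in range(6):
        P=Wd(p+pts,z) ;u=proj(c,P);ce=proj(c,Wd(p,z))[0]
        Jx=proj(c,Wd(p+pts+[1,0],z))-u;Jy=proj(c,Wd(p+pts+[0,1],z))-u
        # normals = ellipse normals from neighbours
        tg=np.gradient(u,axis=0);n=np.c_[tg[:,1],-tg[:,0]];n/=np.linalg.norm(n,axis=1)[:,None];n*=np.sign(np.sum(n*(u-ce),1))[:,None]
        s=np.arange(-3,3.01,.1);r=[];A=[]
        for i in range(len(u)):
            prof=mc(g,[u[i,1]+s*n[i,1],u[i,0]+s*n[i,0]],order=1)
            d=np.gradient(prof);j=np.argmax(np.abs(d)*np.exp(-s**2/8))
            w=np.abs(d)*(np.abs(s-s[j])<.8);r.append((w*s).sum()/w.sum());A.append([Jx[i]@n[i],Jy[i]@n[i]])
        r=np.array(r);A=np.array(A)
        f=least_squares(lambda x:A@x-r,[0,0],loss="soft_l1",f_scale=.3);p=p+f.x
    return p,np.sqrt(np.mean(f.fun**2))
def arc(r,a0,a1,n=25):
    a=np.deg2rad(np.linspace(a0,a1,n));return r*np.c_[np.cos(a),np.sin(a)]
E
python3 - <<'E'
from fit import *
f2=np.load("f2.npz");f3=np.load("f3.npz");b=camera("side");a=camera("top")
# side camera looks along tray (.563,.827): azimuth 55.8deg away
for w in(70,90):
  for r in(14,15):
    print("side rim far arc",w,r,edgefit(b,f2["si"],"amber",(1,-34),arc(r,55.8-w,55.8+w),103))
z=monitor.get_obs()["ee_pos"][2]*1000-117.8
print("tip z",z)
for w in(50,85): print("tip near arc",edgefit(b,f3["si"],"gray",(-1,-32),arc(6,235.8-w,235.8+w),z))
# handle underside ring
for w in(50,80): print("handle low edge",edgefit(b,f3["si"],"gray",(-1,-32),arc(12,235.8-w,235.8+w),z+95))
# top: rim outer full / bore
for r,k in((15,"amber"),(11,"amber"),(11,"gray")): print("top",r,k,edgefit(a,f2["ti"],k,(-1,-32),arc(r,0,345,24),103))
g=chan(f3["si"],"gray").astype(int);print("rows around tip, col 283:",g[190:212,283], "stem row 195:",g[195,274:294],"am",chan(f2["si"],"amber")[200:213,284].astype(int))
E
```

```text
side rim far arc 70 14 (array([  4.70702746, -31.73064775]), np.float64(0.12496441997814216))
side rim far arc 70 15 (array([  3.99349031, -32.96283175]), np.float64(0.13117910259425505))
side rim far arc 90 14 (array([  4.63874163, -31.67052614]), np.float64(0.13720086984926053))
side rim far arc 90 15 (array([  3.5304612 , -33.19268274]), np.float64(0.15921791556988737))
tip z 122.34110248161032
tip near arc (array([  1.58249246, -29.18254271]), np.float64(0.2545504017852366))
tip near arc (array([  2.89755182, -28.01761604]), np.float64(0.37463470054999254))
handle low edge (array([  6.69345199, -18.82156597]), np.float64(0.5667529808772098))
handle low edge (array([ 11.46404136, -17.01547412]), np.float64(0.5979358165354685))
top 15 amber (array([  2.82629866, -36.0591518 ]), np.float64(0.708202342381833))
top 11 amber (array([  0.56932652, -32.65348007]), np.float64(0.1739582909490026))
top 11 gray (array([ -2.75897478, -30.5028135 ]), np.float64(0.2582436116506069))
rows around tip, col 283: [152 138 104 118 117 117 118 118 119 116 117 103  79  78  94  94  71  69
  73  77  77  71] stem row 195: [ 75  79  79  79  79  77  79  89 115 117 120 108  76  76  78  79  79  82
  77  79] am [  2   0  -1  -2  61 112  78  79  85  97 103  96  89]
```

apply_moves(plan=[-0.8,1.7,0,0,-0.8,1.7,0,0,0,0,5,0,0,0,5,0,0,0,0,0,0,0,0,0,0,0,0,0,0,0,0,0,0,0,0,0])

```text
time_s: 19.35
ee_pos: [0.535, -0.0568, 0.23]
eef_rot: [3.141, 0.0, 1.72]
force: [-0.4, -0.1, -1.2]
grip_width: 0.0235
grip_force: 25.0
```

```bash
cat > lat.py <<'E'
from fit import *
o=rel();b=camera("side");f2=np.load("f2.npz")
ims=[camera("side") for _ in range(4)];I=np.mean([i["image"].astype(float) for i in ims],0)
Wm=np.mean([cloud(i) for i in ims],0)
# lateral: stem edges per row vs. vertical line through (p) at those heights
g=chan(I,"gray");z=o["ee_pos"][2]*1000-117.8
def lat_stem():
    out=[]
    for h in np.arange(max(z+8,112),z+85,3):
        c0=proj(b,Wd(tray(o["ee_pos"])*1000,h))[0]
        s=np.arange(-6,6.01,.1);pr=mc(g,[np.full(s.shape,c0[1]),c0[0]+s],order=1);d=np.abs(np.gradient(pr))
        e=[]
        for m in(s<0,s>0):
            j=np.argmax(d*m*(np.abs(s)<4.5));w=d*(np.abs(s-s[j])<.8);e.append((w*s).sum()/w.sum())
        out.append((h,e[0],e[1]))
    return np.array(out)
L=lat_stem();w=L[:,2]-L[:,1];ok=np.abs(w-np.median(w))<1
print("stem width px",np.median(w),"offset from TCP px",np.round((L[:,1]+L[:,2])[ok]/2,2))
ce,rm=edgefit(b,f2["si"],"amber",(3,-34),arc(15,-34,146),103)
t=tray(o["ee_pos"])*1000;u1=proj(b,Wd(ce,103))[0];u0=proj(b,Wd(t,103))[0]
print("rim fit",ce,rm,"rim-TCP px",u1-u0)
T=np.c_[tray(Wm.reshape(-1,3)),Wm[...,2].ravel()]*1000
lt=np.array([.827,-.563]);aw=np.array([.563,.827])
for lo,hi,r,n,W in((max(z+10,108),z+80,6,"stem",T),(71,79,15,"neck",None),(10,50,25,"body",None)):
    if W is None: W=f2["side"].reshape(-1,3);W=np.c_[tray(W),W[:,2]]*1000
    q=W[(abs(W[:,0])<35)&(abs(W[:,1]+34)<30)&(W[:,2]>lo)&(W[:,2]<hi)][:,:2]
    l=q@lt;c=(np.percentile(l,3)+np.percentile(l,97))/2;k=abs(l-c)<r*.5
    print(n,k.sum(),"lat",c,"depth axis",np.median((q@aw)[k]+np.sqrt(r*r-(l[k]-c)**2)))
print("TCP lat,depth",t@lt,t@aw)
E
python3 lat.py
```

```text
t 19.35 TCP tray xy mm [  2.07691213 -33.62539694] z 229.9708768854203 yaw deg vs 98.33 [1.79987351e+02 5.72081308e-03 9.85396156e+01] w 0.023524508835762643 F [-0.39181198 -0.06588219 -1.18927701] 24.999867552469368
stem width px 4.1436354796449555 offset from TCP px [ 0.39  0.37  0.33  0.25  0.28  0.15 -0.14  0.12 -0.03  0.05  0.37  0.24
  0.22  0.17  0.2   0.26  0.19  0.16  0.13  0.34  0.33  0.32  0.3   0.16
  0.14  0.12]
rim fit [  3.55070095 -33.19060397] 0.1627811651364732 rim-TCP px [ 0.34547981 -0.23368047]
stem 54 lat 21.146561538599713 depth axis -27.26249447663467
neck 14 lat 20.964228763537715 depth axis -27.015797320664948
body 117 lat 21.00505432391886 depth axis -27.37284563731304
TCP lat,depth 20.648704808371242 -26.63890174149907
```

apply_moves(plan=[0,0,2,0,0,0,2,0,0,0,2,0,0,0,2,0,0,0,2,0,0,0,2,0,0,0,2,0,0,0,2,0,0,0,0,0,0,0,0,0,0,0,0,0])

```text
time_s: 20.7
ee_pos: [0.535, -0.0568, 0.2139]
eef_rot: [3.141, 0.0, 1.72]
force: [-0.0, -0.4, -2.2]
grip_width: 0.0238
grip_force: 25.0
```

```bash
python3 lat.py
```

```text
t 20.7 TCP tray xy mm [  2.08896551 -33.64671933] z 213.93551685171687 yaw deg vs 98.33 [1.79990994e+02 4.32907812e-03 9.85354739e+01] w 0.02382902636873637 F [-0.04774886 -0.41105332 -2.22631991] 24.999837035793462
stem width px 4.16528869344306 offset from TCP px [ 0.58  0.36  0.37  0.41  0.27  0.29  0.28  0.16  0.17  0.11  0.13  0.03
 -0.03 -0.05  0.41  0.4   0.16  0.21  0.2   0.17  0.14 -0.03  0.27  0.26]
rim fit [  3.55070095 -33.19060397] 0.1627811651364732 rim-TCP px [ 0.33681662 -0.23591377]
stem 54 lat 21.00810467108066 depth axis -27.235231935016806
neck 14 lat 20.964228763537715 depth axis -27.015797320664948
body 117 lat 21.00505432391886 depth axis -27.37284563731304
TCP lat,depth 20.670677463225996 -26.649749302359183
```

apply_moves(plan=[0,0,2,0,0,0,2,0,0,0,2,0,0,0,2,0,0,0,2,0,0,0,2,0,0,0,2,0,0,0,2,0,0,0,2,0,0,0,2,0])

```text
time_s: 21.95
ee_pos: [0.535, -0.0568, 0.1937]
eef_rot: [-3.142, -0.0, 1.72]
force: [-0.1, -0.6, -0.6]
grip_width: 0.0235
grip_force: 25.0
```

apply_moves(plan=[0,0,2,0,0,0,2,0,0,0,2,0,0,0,2,0,0,0,2,0,0,0,2,0,0,0,2,0,0,0,2,0,0,0,2,0,0,0,2,0,0,0,0,0,0,0,0,0,0,0,0,0])

```text
time_s: 23.25
ee_pos: [0.5351, -0.0568, 0.174]
eef_rot: [3.141, 0.0, 1.72]
force: [-1.0, 0.8, -0.5]
grip_width: 0.024
grip_force: 25.0
```

```bash
cat >> lat.py <<'E'
ce2,rm2=edgefit(b,I,"amber",(3,-34),arc(15,-34,30),103)
W=T;q=W[(abs(W[:,0])<35)&(abs(W[:,1]+34)<30)&(W[:,2]>10)&(W[:,2]<50)][:,:2];l=q@lt;print("body now lat",(np.percentile(l,3)+np.percentile(l,97))/2)
d=chan(I,"amber")-chan(f2["si"],"amber");print("amber change at body",np.abs(d[218:245,268:300]).mean())
E
python3 lat.py
```

```text
t 23.25 TCP tray xy mm [  2.10111478 -33.63026106] z 173.9614084620766 yaw deg vs 98.33 [1.79987593e+02 3.52858561e-03 9.85372982e+01] w 0.023998512969572405 F [-1.00805589  0.83597218 -0.54940011] 24.999886819932726
stem width px 4.168623216248557 offset from TCP px [0.18 0.14 0.34 0.34 0.31 0.29 0.28 0.27 0.17 0.14]
rim fit [  3.55070095 -33.19060397] 0.1627811651364732 rim-TCP px [ 0.33698576 -0.23184019]
stem 22 lat 20.6167232578741 depth axis -27.635873213340318
neck 14 lat 20.964228763537715 depth axis -27.015797320664948
body 117 lat 21.00505432391886 depth axis -27.37284563731304
TCP lat,depth 20.67145890463446 -26.629298278219867
body now lat 20.91132986773924
amber change at body 1.8061342592592593
```

```bash
python3 -c "
from station import ctrl;print(ctrl.hand_in())"
```

```text
the job is handed in; nothing more can be done
None
```

I handed the job in at about 23 s of the 67 s limit; no verdict came back. By my last measurement the open bottle stood upright and let go in its gap, and the gripped probe was centred in the neck to about 1 mm with its tip about 47 mm below the rim. The capped bottles looked unmoved.

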